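# Scan the sample chamber's tag, then push, twist and hold its bayonet cap

### The arm

A 6-joint arm with a two-finger parallel gripper is mounted at the origin on the work surface. World frame = base frame: x ahead of the robot, y to its left, z up, the work surface at z = 0. Lengths are in m, angles in rad, forces in N, time in s.
With the tool pointing down it reaches from about 0.375 to 0.975 m from the base axis. Payload 3.8 kg.
Tool frame: the origin (TCP) lies midway between the tips of the shut fingers; the grasp point (between the pads) lies 19 mm behind it; z points along the fingers, y is the line along which they close (so a half turn about z gives the same grasp; the last joint's range is limited). The gripper opens to 85 mm and grips with 20 to 120 N. Pads are 22 mm wide; open, the fingers measure 114 mm over their backs; the gripper's body (76 mm by 85 mm) begins 54 mm behind the grasp point. The pads swing forward as they close: fully open they stand 13 mm farther back than shut.
Start: joints at [1.193, 0.264, 1.604, -0, 1.274, -0.037], TCP at [0.226, 0.636, 0.199] pointing down, gripper open.
Joint ranges: [-2.63, 2.63], [-0.94, 2.18], [0.31, 2.57], [-1.31, 4.45], [0, 2.66], [-2.55, 2.55]. Speed limits (rad/s): [2.57, 2.57, 3.14, 3.14, 3.14, 3.14].

### API

Orientations are given as a rotation vector (axis times angle).
In Python, from workcell import bot, read_camera, camera_info, ticket gives the robot as it stands.
- The arm moves only by the tool servo_tool, never from a script. Its argument "targets" is a list of rows, each an object of numbers: "hand": the closure, from -1 (fully open) to 1 (shut); "x", "y", "z": the shift along the tool's x, y, z as a fraction of full scale; "roll": the turn about the tool's z as a fraction of full scale. In form: [{"hand": .., "x": .., "y": .., "z": .., "roll": ..}, ...]. A call has 1 to 10 rows; each row is the pose to reach, as a shift and turn from the pose commanded when the call began, along the tool's axes at that moment, turning the shorter way round; what a row does not reach only later rows make up. Full scale, the value 1, is 50 cm for a shift and 180 degrees for a turn. A row lasts 1/12 s, in which the tool goes at most 41.7 mm and 7.16 degrees, less where a joint would pass 70% of its speed; a pose out of reach is approached as far as the arm can. A call with a number of a shift or a turn outside -1 to 1 is refused whole. A call with a gripper value outside its range is refused whole. The fingers move at their own pace and stop on an object; "grip_force" is the grip in N (left out, the last holds). Time passes only in rows, so rows that repeat a pose let the fingers close. It gives the time, the measured TCP pose, the force, the opening and the grip force at its end, in the units of the state.
- bot.read_state(): the state, without advancing time (a new reading comes with each control period).
- read_camera(name): name is "side" or "top" or "wrist"; returns the picture (420x560x3 uint8, red, green, blue); there is no depth.
- camera_info(name): a dict with "fx", "fy", "cx", "cy" (pixels), "eye" and "orientation" of the camera in the world; the wrist camera has in their place "T_tool_cam" (4x4, takes a point from camera to tool coordinates, whose origin is the TCP and whose axes are the flange's). Camera axes: x right, y down, z forward; pixel columns grow to the right and rows downward; lengths in m; the calibration is good to about 2 mm. The wrist camera is an equidistant fisheye: a pixel r from the principal point sees the ray r / f radians off the axis. A picture is of the moment at which its call begins: read the wrist's pose just before it. camera_info takes no time and is no camera call.
- ticket.finish_job(): hands the job in; it is judged then, once.
The state is a dict: "time": time; "q": joint angles; "joint_vel": joint speeds; "joint_torque": joint torques, N m; "tool_pos": TCP position; "tcp_rot": TCP orientation; "wrist_force": force on the tool from outside, world axes, zero at the start; "torque": the same for the moment, N m; "width": opening from 0.0 (shut) to 1.0 (fully open); "grip_force": force on a finger pad.
Only numpy, scipy, OpenCV 4.12 (cv2) and the standard library are available. Lean on these libraries where they do the work, as an engineer would, in place of code of your own. Each camera call takes 0.05 s, during which the arm holds its last target. There are 200 camera calls.

### The job

Log and close the blue sample chamber: pick up the yellow scanner, hold it upright and still for two seconds with its nose about 70 mm above the striped tag on the chamber, and stand it back upright on its round black mat. Then take the orange-handled cap, push it down into the chamber's mouth against the spring, turn it a quarter turn clockwise (seen from above) to its stop, and finish still gripping it and pressing it down so that its black flange lies flush on the steel collar; do not let go. Leave the jar, the glass dish and the brush where they are.

Things in the scene. Friction and masses are not known exactly. Their poses are not given: they have to be found in the camera images.
- chamber: Fixed blue block, 110 mm wide (y), from x -55 to +125 mm, 60 mm high; origin at table height below the centre of its round mouth, z up. On it a steel collar round the mouth, 82 mm outer diameter, flat top 70 mm above the table. White mark on the block: direction of the gates (-x); red mark: locked direction (-y). Under the lip the cap turns only clockwise, to a fixed stop at 85 degrees.
- mouth (a point): Centre of the mouth, level with the collar's top, 70 mm above the table; x along the gates, z up. Round hole of 34 mm with two gates for the cap's lugs, 13 mm wide, along +x and -x, reaching 29 mm from the axis. The lip is 10 mm thick; below it the lugs can turn. Home, the cap's origin lies 28 mm below this point.
- spring_plate (a joint): Orange spring plate in the mouth: 0 when up (top 14 mm below the collar's top), grows in m as pressed down, at most 0.017. Pushes back 2.8 N at 0 plus 0.7 N per mm: 12.6 N at 0.014, where the cap's flange lies flush on the collar. If let go it lifts the cap: out if not turned, else 10 mm, until the lugs meet the lip.
- tag (a point): Centre of the top face of the white tag with black stripes on the chamber, 56 x 70 mm, 70 mm above the table, 88 mm from the mouth's axis along the chamber's +x; axes as the chamber's.
- cap: Loose cap, about 180 g, standing on the table, z up, origin under its centre. Stem 30 mm diameter, tapered foot; at the foot two steel lugs along +x and -x, 8 mm wide and high, tips 23 mm from the axis; black flange 68 mm diameter, 28 to 36 mm above the origin; orange handle bar 52 mm long (x), 16 mm thick (y), 36 to 74 mm above the origin. Half a turn round it is the same.
- scanner: Loose scanner, about 160 g, standing nose down on its mat, z up, origin at the centre of its underside, which is the nose with a red window; it looks straight out along its own -z. Black head 52 (x) x 44 (y) x 30 mm high, above it a yellow grip 30 x 30 mm from 30 to 128 mm above the origin.
- spot (a point): The point 70 mm straight out from the scanner's nose along its beam, where it reads best: this is to lie on the tag.
- mat: Fixed round black rubber mat, 110 mm diameter, 3 mm thick, where the scanner stands; origin at the centre of its underside, on the table.
- jar: Bystander: amber sample jar, 60 mm diameter, 85 mm high, standing; origin under its centre.
- dish: Bystander: open glass dish, 80 x 90 mm, 40 mm high; origin under its centre.
- brush: Bystander: small green and white hand brush lying flat, 173 mm long along its x, 14 mm wide, 19 mm high; origin near its middle.
There are look-alikes about, which are no part of the job. There is more than one size of the scanner; the one meant has the size given above.

How it is judged:
By the outcome, as a careful person would: the job done as asked, in the order asked, and still so for the second after the job is handed in, while the arm keeps its last pose, push and grip.
It also fails if it takes over 72 s, if anything falls off the work surface, if the arm or the gripper's body presses on something with over 40 N, if the wrist force passes 120 N, or if a joint passes its speed limit or range.

## Working session

There is one attempt and no reset: what is moved stays moved. The work goes in short steps, Python scripts to look and compute and a tool call to move; the robot and the scene stay as the last step left them, time stands still between calls to the robot, and variables do not carry over. Pictures are saved under pics/ and viewed, at most 10 in all, crops included, and the job is handed in when it is done.

Besides the shell and the picture viewer there is one more tool, called after "Request:" in YAML: its name, and indented under it one key for each argument. servo_tool: Moves the arm, as the interface text tells. Its arguments: {"type":"object","properties":{"targets":{"type":"array"},"grip_force":{"type":"number"}},"required":["targets"]}

```bash
mkdir -p pics; ls
python3 - <<'E'
from workcell import bot, read_camera, camera_info
import cv2
s=bot.read_state(); print({k:s[k] for k in('time','tool_pos','tcp_rot','width','wrist_force')})
for n in('top','side'):
    cv2.imwrite(f'pics/{n}0.png',read_camera(n)[:,:,::-1]); 
for n in('top','side','wrist'): print(n,camera_info(n))
E
```

```text
pics
{'time': 0.0, 'tool_pos': array([0.22532596, 0.63542924, 0.19787228]), 'tcp_rot': array([-0.53265811, -3.09565473,  0.00342774]), 'width': 1.0013489442845995, 'wrist_force': array([0.65115641, 0.01618975, 0.13700056])}
top {'fx': 532.9464578992666, 'fy': 532.9464578992666, 'cx': 285.58253521430913, 'cy': 210.70433129224713, 'eye': array([ 0.37036845, -0.03408753,  1.24399461]), 'orientation': array([-2.13609097,  2.19430984, -0.11721105])}
side {'fx': 492.98792093220334, 'fy': 492.98792093220334, 'cx': 281.46161214257364, 'cy': 207.07808866540637, 'eye': array([ 0.1197072 , -0.99214763,  0.73913153]), 'orientation': array([-2.13655859,  0.41781884, -0.23081617])}
wrist {'fx': 325.19226210127806, 'fy': 325.19226210127806, 'cx': 279.2029970369072, 'cy': 210.8816511777495, 'T_tool_cam': array([[-7.07491037e-04, -9.47019454e-01, -3.21175426e-01,
         8.26083405e-02],
       [ 9.99999223e-01, -3.40267499e-04, -1.19950194e-03,
         1.06267582e-04],
       [ 1.02666611e-03, -3.21176025e-01,  9.47018958e-01,
        -1.75036457e-01],
       [ 0.00000000e+00,  0.00000000e+00,  0.00000000e+00,
         1.00000000e+00]])}
```

View pics/top0.png

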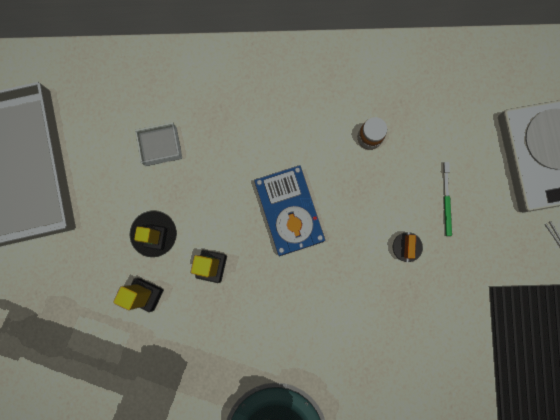

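View pics/side0.png

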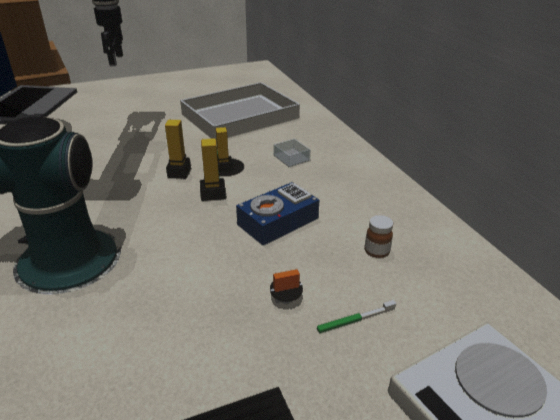

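Top view: there are three yellow scanner-like things, at (148,235) on the black mat, (208,266) and (132,297). The chamber is at (290,210), with its mouth near (295,224) and its tag near (283,186). The orange-handled cap is at (407,246), the jar at (372,132), the dish at (159,144) and the brush at (447,200). I'll pick the scanner by size, using close crops.

```bash
cat > h.py <<'E'
import numpy as np, cv2
from scipy.spatial.transform import Rotation as R
from workcell import camera_info
C={n:camera_info(n) for n in('top','side')}
def proj(n,P):
    c=C[n]; p=(np.atleast_2d(P)-c['eye'])@R.from_rotvec(c['orientation']).as_matrix()
    return np.c_[c['fx']*p[:,0]/p[:,2]+c['cx'],c['fy']*p[:,1]/p[:,2]+c['cy']]
def ray(n,u,v,z):
    c=C[n]; d=R.from_rotvec(c['orientation']).as_matrix()@[(u-c['cx'])/c['fx'],(v-c['cy'])/c['fy'],1]
    return c['eye']+d*(z-c['eye'][2])/d[2]
E
python3 - <<'E'
from h import *
print('R',R.from_rotvec(C['top']['orientation']).as_matrix().round(3).tolist())
t=cv2.imread('pics/top0.png');s=cv2.imread('pics/side0.png')
f=lambda im,x,y,w,h,k:cv2.resize(im[y:y+h,x:x+w],(w*k,h*k),interpolation=cv2.INTER_CUBIC)
a=f(t,100,200,140,120,4); b=f(s,155,110,100,100,4)
cv2.imwrite('pics/c1.png',np.hstack([a[:400],b[:,:240]])[:, :800])
c=f(t,250,160,80,100,5); d=f(t,385,225,45,45,6)
cv=np.zeros((500,700,3),np.uint8); cv[:,:400]=c; cv[:270,410:680]=d; cv2.imwrite('pics/c2.png',cv)
for u,v in((148,235),(208,266),(132,297),(295,224),(407,246)):print(u,v,ray('top',u,v,0).round(3))
E
```

```text
R [[-0.027, -0.994, 0.108], [-1.0, 0.027, -0.001], [-0.002, -0.108, -0.994]]
148 235 [0.458 0.288 0.   ]
208 266 [0.382 0.148 0.   ]
132 297 [0.315 0.324 0.   ]
295 224 [ 0.474 -0.057  0.   ]
407 246 [ 0.416 -0.316  0.   ]
```

View pics/c1.png

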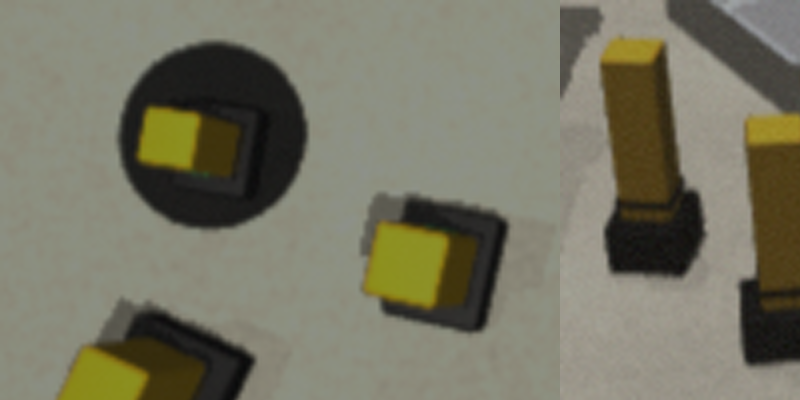

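View pics/c2.png

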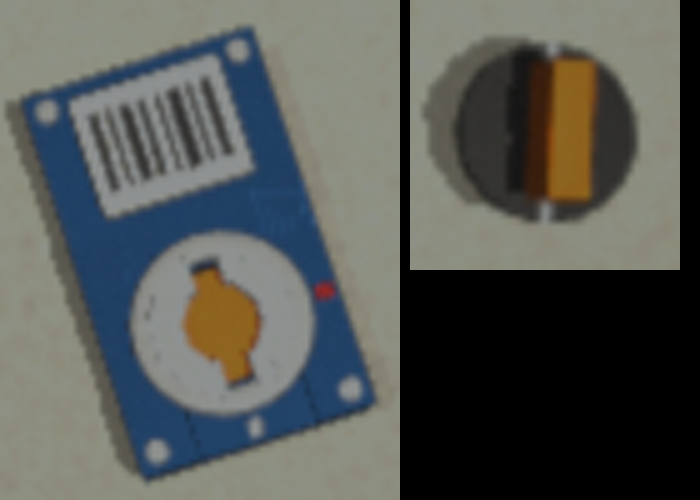

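The scanner on the mat has a top face about 15 px wide, which is about 31 mm. The other two are clearly larger, about 19 px or 40 mm. So the scanner on the mat at (148,235) is the one meant. Chamber: the white mark at (301,245) is the gate direction, the red mark is at (315,218), and the tag is on the far side. The cap's handle lies along the image vertical.

Run:
```python
from h import *
T=lambda pts,k,o,z:np.array([ray('top',o[0]+u/k,o[1]+v/k,z) for u,v in pts])
ang=lambda d:np.degrees(np.arctan2(d[1],d[0])).round(2)
c=lambda p,z:T(p,5,(250-.4,160-.4),z)
col=c([(222,323)],.07)[0]; b=c([(22,97),(250,27),(378,405),(148,480)],.06); tg=c([(68,100),(217,55),(255,170),(107,219)],.07)
print('collar',col,'tag',tg.mean(0),'yaw tag',ang(tg.mean(0)-col),np.linalg.norm(tg.mean(0)-col))
print('block centre',b.mean(0),'yaw',ang(b[0]-b[3]),ang(b[1]-b[2]),ang(b[0]-b[1])-90, np.linalg.norm(b[0]-b[3]),np.linalg.norm(b[0]-b[1]))
y=np.radians(ang((b[0]-b[3])+(b[1]-b[2])));print('mouth from block',b.mean(0)-.035*np.array([np.cos(y),np.sin(y),0]))
k=lambda p,z:T([(u-410,v) for u,v in p],6,(385-.4,225-.4),z)
h=k([(553,58),(597,60),(590,200),(548,200)],.074); print('cap fl',k([(547,132)],.036),'handle',h.mean(0),ang(h[0]+h[1]-h[2]-h[3]),np.linalg.norm(h[1]-h[2]),np.linalg.norm(h[0]-h[1]))
m=lambda p,z:T(p,4,(100-.4,200-.4),z)
s=m([(145,105),(200,108),(195,170),(138,165)],.131); print('mat',m([(213,135)],.003),'scan',s.mean(0),ang(s[0]+s[1]-s[2]-s[3]),ang(s[1]+s[2]-s[0]-s[3]),[np.linalg.norm(s[i]-s[i-1]).round(4) for i in range(4)])
hd=m([(205,98),(268,102),(256,200)],.033);print('head',hd,ang(hd[1]-hd[2]))
# side check
S=cv2.imread('pics/side0.png')
```

```text
collar [ 0.46781287 -0.05312943  0.07      ] tag [ 0.55211931 -0.0286989   0.07      ] yaw tag 16.16 0.08777486382190375
block centre [ 0.50132236 -0.04401069  0.06      ] yaw 16.8 16.76 15.75 0.1809477338832333 0.10752146122415487
mouth from block [ 0.46781265 -0.05411511  0.06      ]
cap fl [[ 0.41290309 -0.30877339  0.036     ]] handle [ 0.41229195 -0.30930912  0.074     ] -5.44 0.05121281919057809 0.016100020449787127
mat [[0.46084085 0.2755151  0.003     ]] scan [0.45109882 0.26633268 0.131     ] -5.49 -95.62 [np.float64(0.0315), np.float64(0.0289), np.float64(0.0325), np.float64(0.03)]
head [[0.4799064  0.27259644 0.033     ]
 [0.47665057 0.23668187 0.033     ]
 [0.42107097 0.24363303 0.033     ]] -7.13
```

```bash
cat > go.py <<'E'
import sys
from h import *
from workcell import bot
s=bot.read_state(); M=R.from_rotvec(s['tcp_rot']).as_matrix()
ya=np.degrees(np.arctan2(M[1,1],M[0,1]))
print('t',round(s['time'],2),'pos',s['tool_pos'].round(4),'yang',ya.round(2),'tilt',M[:2,2].round(4),'w',round(s['width'],3),'g',round(s['grip_force'],1),'F',s['wrist_force'].round(1),'T',s['torque'].round(2),'q',s['q'].round(2))
for a in sys.argv[1:]:
    v=[float(i) for i in a.split(',')]
    d=M.T@(np.array(v[:3])-s['tool_pos'])
    r=((ya-v[3]+180)%360-180)/180
    print(a,'-> xyz',(d/.5).round(4),'roll',round(r,4),'rows',(np.linalg.norm(d)/.0417).round(1),abs(r*180/7.16).round(1))
E
python3 go.py .4505,.266,.23,84
```

```text
t 0.1 pos [0.2254 0.6355 0.1979] yang 70.47 tilt [-0.0007 -0.002 ] w 0.999 g 0.0 F [ 0.5 -0.3 -0.5] T [ 0.   -0.01 -0.02] q [ 1.19  0.26  1.61 -0.    1.27 -0.04]
.4505,.266,.23,84 -> xyz [-0.6714 -0.5461 -0.063 ] roll -0.0751 rows 10.4 1.9
```

Request:
servo_tool:
  targets:
    - {"hand": -1,"x": -0.671,"y": -0.546,"z": -0.063,"roll": -0.075}
    - {"hand": -1,"x": -0.671,"y": -0.546,"z": -0.063,"roll": -0.075}
    - {"hand": -1,"x": -0.671,"y": -0.546,"z": -0.063,"roll": -0.075}
    - {"hand": -1,"x": -0.671,"y": -0.546,"z": -0.063,"roll": -0.075}
    - {"hand": -1,"x": -0.671,"y": -0.546,"z": -0.063,"roll": -0.075}
    - {"hand": -1,"x": -0.671,"y": -0.546,"z": -0.063,"roll": -0.075}
    - {"hand": -1,"x": -0.671,"y": -0.546,"z": -0.063,"roll": -0.075}
    - {"hand": -1,"x": -0.671,"y": -0.546,"z": -0.063,"roll": -0.075}
    - {"hand": -1,"x": -0.671,"y": -0.546,"z": -0.063,"roll": -0.075}
    - {"hand": -1,"x": -0.671,"y": -0.546,"z": -0.063,"roll": -0.075}

```text
time: 0.93
tool_pos: [0.442, 0.2792, 0.2292]
tcp_rot: [-0.165, -3.137, 0.0]
wrist_force: [0.9, 1.0, 0.8]
width: 1.002
grip_force: 0.0
```

Request:
servo_tool:
  targets:
    - {"hand": -1,"x": 0,"y": 0,"z": 0,"roll": 0}
    - {"hand": -1,"x": 0,"y": 0,"z": 0,"roll": 0}

```text
time: 1.1
tool_pos: [0.4427, 0.2793, 0.2293]
tcp_rot: [-0.173, -3.137, -0.0]
wrist_force: [0.1, -0.2, 0.3]
width: 0.999
grip_force: 0.0
```

```bash
python3 go.py .4505,.266,.23,84 .4505,.266,.08,84
python3 - <<'E'
from h import *
from workcell import *
cv2.imwrite('pics/w1.png',read_camera('wrist')[:,:,::-1])
E
```

```text
t 1.1 pos [0.4427 0.2793 0.2293] yang 83.7 tilt [-0.0002  0.0001] w 0.999 g 0.0 F [ 0.1 -0.2  0.3] T [-0.   -0.03 -0.01] q [ 0.52 -0.04  1.89  0.    1.3  -0.95]
.4505,.266,.23,84 -> xyz [-0.0185 -0.0247 -0.0014] roll -0.0017 rows 0.4 0.0
.4505,.266,.08,84 -> xyz [-0.0185 -0.0247  0.2986] roll -0.0017 rows 3.6 0.0
```

View pics/w1.png

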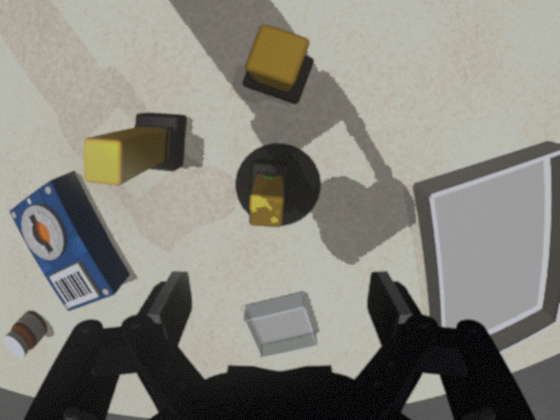

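The wrist view shows the small scanner on its mat, with its top face near (267,211). The middle one is at (105,160) and the far one at (277,55). I'll compute its position from this view as a check.

```bash
cat >> h.py <<'E'
def wray(s,u,v,z):
    c=camera_info('wrist'); T=c['T_tool_cam']; M=R.from_rotvec(s['tcp_rot']).as_matrix()
    a=np.array([(u-c['cx'])/c['fx'],(v-c['cy'])/c['fy']]); r=np.linalg.norm(a)
    d=M@T[:3,:3]@np.r_[a/r*np.sin(r),np.cos(r)]; e=s['tool_pos']+M@T[:3,3]
    return e+d*(z-e[2])/d[2]
E
python3 - <<'E'
from h import *
from workcell import bot
s=bot.read_state()
for n,u,v,z in(('scan top',267,211,.131),('mat L',236,185,.003),('mat R',320,185,.003),('mat top',278,143,.003),('mat bot',278,223,.003),('collar',42.5,233,.07)): print(n,wray(s,u,v,z).round(4))
I=cv2.imread('pics/w1.png'); h=cv2.cvtColor(I,cv2.COLOR_BGR2HSV)
m=cv2.inRange(h,(18,140,150),(32,255,255)); m[:, :230]=0;m[:,310:]=0;m[:190]=0
y,x=np.nonzero(m);print(x.min(),x.max(),y.min(),y.max())
E
```

```text
scan top [0.4506 0.2685 0.131 ]
mat L [0.4539 0.2233 0.003 ]
mat R [0.4655 0.33   0.003 ]
mat top [0.4066 0.2825 0.003 ]
mat bot [0.5112 0.271  0.003 ]
collar [ 0.4689 -0.0491  0.07  ]
250 277 195 222
```

Request:
servo_tool:
  targets:
    - {"hand": -1,"x": -0.0185,"y": -0.0225,"z": 0,"roll": -0.002}
    - {"hand": -1,"x": -0.0185,"y": -0.0225,"z": 0.06,"roll": -0.002}
    - {"hand": -1,"x": -0.0185,"y": -0.0225,"z": 0.12,"roll": -0.002}
    - {"hand": -1,"x": -0.0185,"y": -0.0225,"z": 0.18,"roll": -0.002}
    - {"hand": -1,"x": -0.0185,"y": -0.0225,"z": 0.24,"roll": -0.002}
    - {"hand": -1,"x": -0.0185,"y": -0.0225,"z": 0.298,"roll": -0.002}
    - {"hand": -1,"x": -0.0185,"y": -0.0225,"z": 0.298,"roll": -0.002}
    - {"hand": -1,"x": -0.0185,"y": -0.0225,"z": 0.298,"roll": -0.002}

```text
time: 1.82
tool_pos: [0.447, 0.2694, 0.0785]
tcp_rot: [-0.151, -3.133, 0.004]
wrist_force: [-0.1, -0.6, 0.4]
width: 0.993
grip_force: 0.0
```

Request:
servo_tool:
  grip_force: 40
  targets:
    - {"hand": 1,"x": 0,"y": 0,"z": 0,"roll": 0}
    - {"hand": 1,"x": 0,"y": 0,"z": 0,"roll": 0}
    - {"hand": 1,"x": 0,"y": 0,"z": 0,"roll": 0}
    - {"hand": 1,"x": 0,"y": 0,"z": 0,"roll": 0}
    - {"hand": 1,"x": 0,"y": 0,"z": 0,"roll": 0}
    - {"hand": 1,"x": 0,"y": 0,"z": 0,"roll": 0}
    - {"hand": 1,"x": 0,"y": 0,"z": 0,"roll": 0}
    - {"hand": 1,"x": 0,"y": 0,"z": 0,"roll": 0}

```text
time: 2.48
tool_pos: [0.4511, 0.2695, 0.0824]
tcp_rot: [0.156, 3.135, 0.002]
wrist_force: [0.2, -1.4, 6.2]
width: 0.35
grip_force: 38.1
```

```bash
python3 go.py .4505,.267,.08,84
```

```text
t 2.48 pos [0.4511 0.2695 0.0824] yang 84.31 tilt [0.0026 0.0012] w 0.35 g 38.1 F [ 0.2 -1.4  6.2] T [-0.21  0.1  -0.  ] q [ 0.49  0.08  2.04 -0.    1.01 -0.98]
.4505,.267,.08,84 -> xyz [ 0.0007 -0.005   0.0047] roll 0.0017 rows 0.1 0.0
```

Request:
servo_tool:
  targets:
    - {"hand": 1,"x": 0,"y": 0,"z": -0.02,"roll": 0}
    - {"hand": 1,"x": 0,"y": 0,"z": -0.06,"roll": 0}
    - {"hand": 1,"x": 0,"y": 0,"z": -0.12,"roll": 0}
    - {"hand": 1,"x": 0,"y": 0,"z": -0.18,"roll": 0}
    - {"hand": 1,"x": 0,"y": 0,"z": -0.24,"roll": 0}
    - {"hand": 1,"x": 0,"y": 0,"z": -0.285,"roll": 0}
    - {"hand": 1,"x": 0,"y": 0,"z": -0.285,"roll": 0}
    - {"hand": 1,"x": 0,"y": 0,"z": -0.285,"roll": 0}

```text
time: 3.15
tool_pos: [0.4507, 0.2696, 0.225]
tcp_rot: [0.155, 3.134, 0.003]
wrist_force: [-0.2, 0.2, -1.1]
width: 0.346
grip_force: 38.6
```

```bash
python3 go.py .5525,-.028,.2195,84
```

```text
t 3.15 pos [0.4507 0.2696 0.225 ] yang 84.33 tilt [0.0035 0.002 ] w 0.346 g 38.6 F [-0.2  0.2 -1.1] T [-0.02  0.05  0.02] q [ 0.49 -0.04  1.89  0.    1.29 -0.98]
.5525,-.028,.2195,84 -> xyz [-0.2613 -0.5721  0.0106] roll 0.0018 rows 7.5 0.0
```

Request:
servo_tool:
  targets:
    - {"hand": 1,"x": -0.02,"y": -0.044,"z": 0,"roll": 0}
    - {"hand": 1,"x": -0.045,"y": -0.1,"z": 0,"roll": 0}
    - {"hand": 1,"x": -0.075,"y": -0.165,"z": 0,"roll": 0}
    - {"hand": 1,"x": -0.108,"y": -0.237,"z": 0,"roll": 0}
    - {"hand": 1,"x": -0.142,"y": -0.31,"z": 0,"roll": 0}
    - {"hand": 1,"x": -0.175,"y": -0.383,"z": 0,"roll": 0}
    - {"hand": 1,"x": -0.206,"y": -0.45,"z": 0.003,"roll": 0}
    - {"hand": 1,"x": -0.231,"y": -0.506,"z": 0.006,"roll": 0}
    - {"hand": 1,"x": -0.25,"y": -0.548,"z": 0.009,"roll": 0}
    - {"hand": 1,"x": -0.261,"y": -0.572,"z": 0.0105,"roll": 0}

```text
time: 3.98
tool_pos: [0.5502, -0.0311, 0.2149]
tcp_rot: [-0.159, -3.133, 0.001]
wrist_force: [-0.9, 0.3, -1.2]
width: 0.349
grip_force: 38.8
```

Request:
servo_tool:
  targets:
    - {"hand": 1,"x": 0,"y": 0,"z": 0,"roll": 0}
    - {"hand": 1,"x": 0,"y": 0,"z": 0,"roll": 0}
    - {"hand": 1,"x": 0,"y": 0,"z": 0,"roll": 0}
    - {"hand": 1,"x": 0,"y": 0,"z": 0,"roll": 0}

```text
time: 4.32
tool_pos: [0.5508, -0.027, 0.2173]
tcp_rot: [-0.153, -3.137, -0.001]
wrist_force: [0.4, 0.9, -1.1]
width: 0.352
grip_force: 38.8
```

```bash
python3 go.py .5525,-.028,.2195,84
python3 - <<'E'
from h import *
from workcell import *
a=read_camera('side')[60:310,160:420,::-1];b=read_camera('wrist')[:,:,::-1]
cv2.imwrite('pics/m1.png',np.hstack([cv2.resize(a,(400,385)),cv2.resize(b,(400,300))[np.r_[0:300,[299]*85]]]))
cv2.imwrite('pics/side_raw1.png',read_camera('side')[:,:,::-1])
E
```

```text
t 4.32 pos [ 0.5508 -0.027   0.2173] yang 84.42 tilt [-0.0009  0.0006] w 0.352 g 38.8 F [ 0.4  0.9 -1.1] T [-0.04  0.02  0.  ] q [-0.09  0.02  1.85  0.    1.28 -1.57]
.5525,-.028,.2195,84 -> xyz [-0.0036 -0.0016 -0.0045] roll 0.0023 rows 0.1 0.1
```

View pics/m1.png

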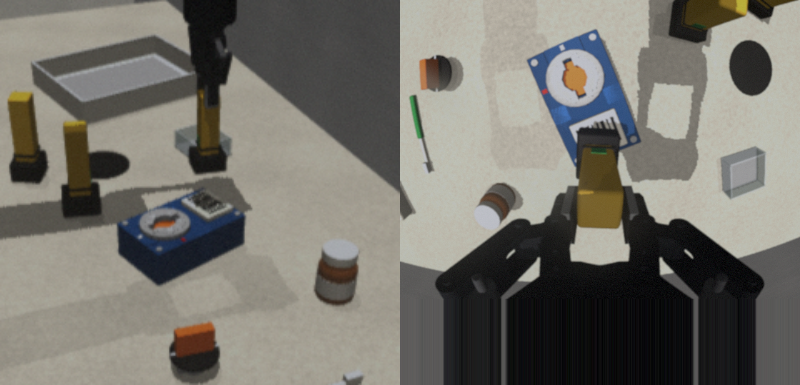

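The side view shows the scanner hanging upright, with its nose above the tag. The wrist view shows the mouth at (573,78) and the tag just ahead of the nose. I'll check the nose against projections.

Run:
```python
from h import *
from workcell import bot
s=bot.read_state();p=s['tool_pos'];M=R.from_rotvec(s['tcp_rot']).as_matrix()
X,Y=-M[:,0],M[:,1]
f=lambda q:((proj('side',q)-[160,60])*400/260).round(1).tolist()
o=p.copy();o[2]-=.079
print('expected nose corners in crop',[f(o+a*X*.026+b*Y*.022) for a,b in((-1,-1),(1,-1),(1,1))],'top corners',[f(o+[0,0,.03]+a*X*.026+b*Y*.022) for a,b in((-1,-1),(1,-1))])
m=np.array([.4678,-.0533,.07]);c,sn=np.cos(.286),np.sin(.286)
print('mouth',f(m),'tag',f(m+[.088*c,.088*sn,0]))
k=560/400
print('wrist mouth',wray(s,(573.5-400)*k,78*k,.07))
# measured side picture: dark head blob
I=cv2.imread('pics/side_raw1.png'); cr=cv2.resize(I[140:215,250:340],None,fx=6,fy=6,interpolation=cv2.INTER_CUBIC)
for q in [o+a*X*.026+b*Y*.022 for a,b in((-1,-1),(1,-1),(1,1))]+[m+[.088*c,.088*sn,0]]:
    u=((proj('side',q)[0]-[250,140]+.5)*6).astype(int); cv2.circle(cr,tuple(map(int,u)),3,(0,0,255),1)
b=I[240-60:240,:].copy()
w=cv2.imread('pics/m1.png')
cv2.imwrite('pics/m2.png',cr)
```

```text
expected nose corners in crop [[[193.0, 174.3]], [[224.4, 169.7]], [[215.5, 156.7]]] top corners [[[193.2, 157.5]], [[225.0, 153.0]]]
mouth [[161.9, 220.3]] tag [[204.5, 202.0]]
wrist mouth [ 0.46967185 -0.05533388  0.07      ]
```

View pics/m2.png

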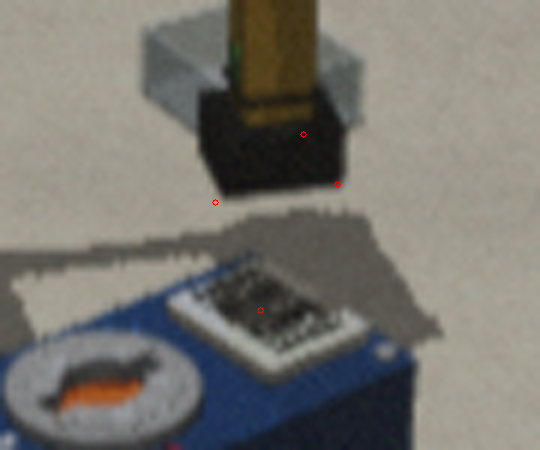

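Request:
servo_tool:
  targets:
    - {"hand": 1,"x": -0.003,"y": -0.003,"z": -0.002,"roll": 0}
    - {"hand": 1,"x": -0.003,"y": -0.003,"z": -0.002,"roll": 0}
    - {"hand": 1,"x": -0.003,"y": -0.003,"z": -0.002,"roll": 0}
    - {"hand": 1,"x": -0.003,"y": -0.003,"z": -0.002,"roll": 0}
    - {"hand": 1,"x": -0.003,"y": -0.003,"z": -0.002,"roll": 0}
    - {"hand": 1,"x": -0.003,"y": -0.003,"z": -0.002,"roll": 0}
    - {"hand": 1,"x": -0.003,"y": -0.003,"z": -0.002,"roll": 0}
    - {"hand": 1,"x": -0.003,"y": -0.003,"z": -0.002,"roll": 0}
    - {"hand": 1,"x": -0.003,"y": -0.003,"z": -0.002,"roll": 0}
    - {"hand": 1,"x": -0.003,"y": -0.003,"z": -0.002,"roll": 0}

```text
time: 5.3
tool_pos: [0.5527, -0.0301, 0.2187]
tcp_rot: [-0.155, -3.138, 0.0]
wrist_force: [0.1, -0.3, -1.5]
width: 0.346
grip_force: 38.8
```

Request:
servo_tool:
  targets:
    - {"hand": 1,"x": 0,"y": 0,"z": 0,"roll": 0}
    - {"hand": 1,"x": 0,"y": 0,"z": 0,"roll": 0}
    - {"hand": 1,"x": 0,"y": 0,"z": 0,"roll": 0}
    - {"hand": 1,"x": 0,"y": 0,"z": 0,"roll": 0}
    - {"hand": 1,"x": 0,"y": 0,"z": 0,"roll": 0}
    - {"hand": 1,"x": 0,"y": 0,"z": 0,"roll": 0}
    - {"hand": 1,"x": 0,"y": 0,"z": 0,"roll": 0}
    - {"hand": 1,"x": 0,"y": 0,"z": 0,"roll": 0}
    - {"hand": 1,"x": 0,"y": 0,"z": 0,"roll": 0}
    - {"hand": 1,"x": 0,"y": 0,"z": 0,"roll": 0}

```text
time: 6.13
tool_pos: [0.5527, -0.03, 0.2187]
tcp_rot: [-0.155, -3.138, 0.0]
wrist_force: [-0.1, -0.9, -1.3]
width: 0.348
grip_force: 38.8
```

Request:
servo_tool:
  targets:
    - {"hand": 1,"x": 0,"y": 0,"z": 0,"roll": 0}
    - {"hand": 1,"x": 0,"y": 0,"z": 0,"roll": 0}
    - {"hand": 1,"x": 0,"y": 0,"z": 0,"roll": 0}
    - {"hand": 1,"x": 0,"y": 0,"z": 0,"roll": 0}
    - {"hand": 1,"x": 0,"y": 0,"z": 0,"roll": 0}
    - {"hand": 1,"x": 0,"y": 0,"z": 0,"roll": 0}
    - {"hand": 1,"x": 0,"y": 0,"z": 0,"roll": 0}
    - {"hand": 1,"x": 0,"y": 0,"z": 0,"roll": 0}
    - {"hand": 1,"x": 0,"y": 0,"z": 0,"roll": 0}
    - {"hand": 1,"x": 0,"y": 0,"z": 0,"roll": 0}

```text
time: 6.97
tool_pos: [0.5527, -0.0301, 0.2187]
tcp_rot: [0.155, 3.138, -0.0]
wrist_force: [-0.7, -0.2, -2.1]
width: 0.344
grip_force: 38.8
```

Request:
servo_tool:
  targets:
    - {"hand": 1,"x": 0,"y": 0,"z": 0,"roll": 0}
    - {"hand": 1,"x": 0,"y": 0,"z": 0,"roll": 0}
    - {"hand": 1,"x": 0,"y": 0,"z": 0,"roll": 0}
    - {"hand": 1,"x": 0,"y": 0,"z": 0,"roll": 0}
    - {"hand": 1,"x": 0,"y": 0,"z": 0,"roll": 0}

```text
time: 7.38
tool_pos: [0.5528, -0.03, 0.2187]
tcp_rot: [0.155, 3.138, -0.0]
wrist_force: [0.7, -0.5, -1.7]
width: 0.347
grip_force: 38.8
```

```bash
python3 go.py .459,.274,.225,84 .459,.274,.0835,84
```

```text
t 7.38 pos [ 0.5528 -0.03    0.2187] yang 84.34 tilt [ 0.0001 -0.    ] w 0.347 g 38.8 F [ 0.7 -0.5 -1.7] T [-0.04 -0.03  0.07] q [-0.1   0.02  1.84 -0.    1.28 -1.57]
.459,.274,.225,84 -> xyz [ 0.2466  0.5866 -0.0126] roll 0.0019 rows 7.6 0.0
.459,.274,.0835,84 -> xyz [0.2466 0.5866 0.2704] roll 0.0019 rows 8.3 0.0
```

Request:
servo_tool:
  targets:
    - {"hand": 1,"x": 0.019,"y": 0.045,"z": -0.003,"roll": 0}
    - {"hand": 1,"x": 0.045,"y": 0.107,"z": -0.006,"roll": 0}
    - {"hand": 1,"x": 0.076,"y": 0.18,"z": -0.0125,"roll": 0}
    - {"hand": 1,"x": 0.107,"y": 0.255,"z": -0.0125,"roll": 0}
    - {"hand": 1,"x": 0.139,"y": 0.33,"z": -0.0125,"roll": 0}
    - {"hand": 1,"x": 0.17,"y": 0.405,"z": -0.0125,"roll": 0}
    - {"hand": 1,"x": 0.2,"y": 0.475,"z": -0.0125,"roll": 0}
    - {"hand": 1,"x": 0.224,"y": 0.533,"z": -0.0125,"roll": 0}
    - {"hand": 1,"x": 0.24,"y": 0.57,"z": -0.0125,"roll": 0}
    - {"hand": 1,"x": 0.2465,"y": 0.5865,"z": -0.0125,"roll": 0}

```text
time: 8.22
tool_pos: [0.4578, 0.2767, 0.2251]
tcp_rot: [-0.151, -3.138, -0.002]
wrist_force: [0.7, -0.2, -1.4]
width: 0.348
grip_force: 38.9
```

Request:
servo_tool:
  targets:
    - {"hand": 1,"x": 0,"y": 0,"z": 0,"roll": 0}
    - {"hand": 1,"x": 0,"y": 0,"z": 0,"roll": 0}
    - {"hand": 1,"x": 0,"y": 0,"z": 0.05,"roll": 0}
    - {"hand": 1,"x": 0,"y": 0,"z": 0.1,"roll": 0}
    - {"hand": 1,"x": 0,"y": 0,"z": 0.15,"roll": 0}
    - {"hand": 1,"x": 0,"y": 0,"z": 0.2,"roll": 0}
    - {"hand": 1,"x": 0,"y": 0,"z": 0.23,"roll": 0}
    - {"hand": 1,"x": 0,"y": 0,"z": 0.25,"roll": 0}
    - {"hand": 1,"x": 0,"y": 0,"z": 0.26,"roll": 0}
    - {"hand": 1,"x": 0,"y": 0,"z": 0.26,"roll": 0}

```text
time: 9.05
tool_pos: [0.4589, 0.2727, 0.0941]
tcp_rot: [-0.158, -3.136, 0.002]
wrist_force: [-0.3, -0.4, -0.8]
width: 0.351
grip_force: 38.9
```

Request:
servo_tool:
  targets:
    - {"hand": 1,"x": 0,"y": 0,"z": 0,"roll": 0}
    - {"hand": 1,"x": 0,"y": 0,"z": 0,"roll": 0}

```text
time: 9.22
tool_pos: [0.4604, 0.2743, 0.0965]
tcp_rot: [0.156, 3.135, 0.002]
wrist_force: [-0.5, 0.0, -0.6]
width: 0.347
grip_force: 38.9
```

```bash
python3 go.py .459,.274,.0825,84
```

```text
t 9.22 pos [0.4604 0.2743 0.0965] yang 84.31 tilt [0.0024 0.0012] w 0.347 g 38.9 F [-0.5  0.  -0.6] T [-0.03  0.01 -0.05] q [ 0.49  0.09  2.01 -0.    1.04 -0.98]
.459,.274,.0825,84 -> xyz [ 0.0027 -0.0008  0.028 ] roll 0.0017 rows 0.3 0.0
```

Request:
servo_tool:
  targets:
    - {"hand": 1,"x": 0,"y": 0,"z": 0.008,"roll": 0}
    - {"hand": 1,"x": 0,"y": 0,"z": 0.016,"roll": 0}
    - {"hand": 1,"x": 0,"y": 0,"z": 0.022,"roll": 0}
    - {"hand": 1,"x": 0,"y": 0,"z": 0.026,"roll": 0}
    - {"hand": 1,"x": 0,"y": 0,"z": 0.026,"roll": 0}
    - {"hand": 1,"x": 0,"y": 0,"z": 0.026,"roll": 0}

```text
time: 9.72
tool_pos: [0.4593, 0.2741, 0.0824]
tcp_rot: [0.155, 3.137, 0.0]
wrist_force: [-1.5, -0.5, 2.6]
width: 0.348
grip_force: 39.3
```

Request:
servo_tool:
  targets:
    - {"hand": 1,"x": 0,"y": 0,"z": 0.002,"roll": 0}
    - {"hand": 1,"x": 0,"y": 0,"z": 0.002,"roll": 0}
    - {"hand": 1,"x": 0,"y": 0,"z": 0.002,"roll": 0}

```text
time: 9.97
tool_pos: [0.4598, 0.2743, 0.0824]
tcp_rot: [0.155, 3.136, 0.001]
wrist_force: [-1.3, -1.6, 7.8]
width: 0.349
grip_force: 39.8
```

Request:
servo_tool:
  targets:
    - {"hand": -1,"x": 0,"y": 0,"z": 0,"roll": 0}
    - {"hand": -1,"x": 0,"y": 0,"z": 0,"roll": 0}
    - {"hand": -1,"x": 0,"y": 0,"z": 0,"roll": 0}
    - {"hand": -1,"x": 0,"y": 0,"z": 0,"roll": 0}
    - {"hand": -1,"x": 0,"y": 0,"z": 0,"roll": 0}
    - {"hand": -1,"x": 0,"y": 0,"z": 0,"roll": 0}
    - {"hand": -1,"x": 0,"y": 0,"z": 0,"roll": 0}

```text
time: 10.55
tool_pos: [0.459, 0.2739, 0.0808]
tcp_rot: [-0.155, -3.138, 0.0]
wrist_force: [-0.2, 0.2, 0.1]
width: 1.002
grip_force: 0.0
```

Request:
servo_tool:
  targets:
    - {"hand": -1,"x": 0,"y": 0,"z": -0.04,"roll": 0}
    - {"hand": -1,"x": 0,"y": 0,"z": -0.1,"roll": 0}
    - {"hand": -1,"x": 0,"y": 0,"z": -0.18,"roll": 0}
    - {"hand": -1,"x": 0,"y": 0,"z": -0.25,"roll": 0}
    - {"hand": -1,"x": 0,"y": 0,"z": -0.3,"roll": 0}
    - {"hand": -1,"x": 0,"y": 0,"z": -0.3,"roll": 0}
    - {"hand": -1,"x": 0,"y": 0,"z": -0.3,"roll": 0}

```text
time: 11.13
tool_pos: [0.4604, 0.2747, 0.2334]
tcp_rot: [0.155, 3.134, 0.004]
wrist_force: [0.1, 0.0, -0.5]
width: 1.007
grip_force: 0.0
```

```bash
python3 go.py .4125,-.309,.20,84.6
python3 - <<'E'
from h import *
from workcell import *
cv2.imwrite('pics/side_raw2.png',read_camera('side')[:,:,::-1])
cv2.imwrite('pics/top2.png',read_camera('top')[:,:,::-1])
a=cv2.imread('pics/side_raw2.png');b=cv2.imread('pics/top2.png')
cv2.imwrite('pics/m3.png',np.hstack([cv2.resize(a[60:220,120:280],(400,400)),cv2.resize(b[200:300,100:200],(400,400))]))
E
```

```text
t 11.13 pos [0.4604 0.2747 0.2334] yang 84.33 tilt [0.0044 0.0023] w 1.007 g 0.0 F [ 0.1  0.  -0.5] T [-0.04 -0.02 -0.  ] q [ 0.49 -0.02  1.86  0.    1.3  -0.98]
.4125,-.309,.20,84.6 -> xyz [-0.0197 -1.1713  0.0637] roll -0.0015 rows 14.1 0.0
```

View pics/m3.png

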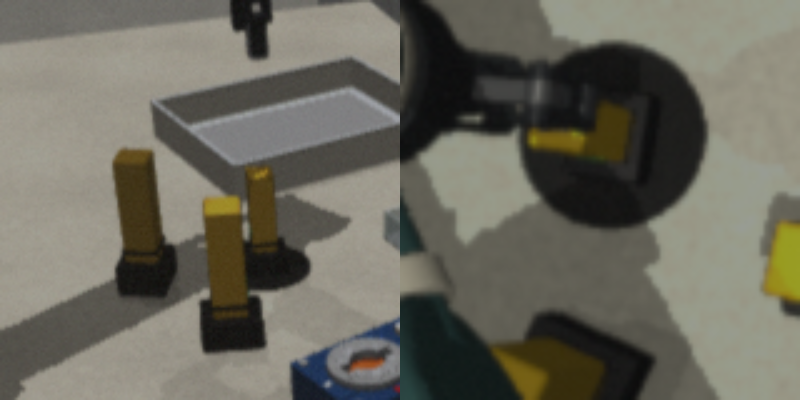

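The side and top crops show the scanner standing upright, centred on its mat. Next is the cap.

Request:
servo_tool:
  targets:
    - {"hand": -1,"x": -0.0015,"y": -0.06,"z": 0,"roll": 0}
    - {"hand": -1,"x": -0.003,"y": -0.14,"z": 0,"roll": 0}
    - {"hand": -1,"x": -0.004,"y": -0.22,"z": 0,"roll": 0}
    - {"hand": -1,"x": -0.005,"y": -0.3,"z": 0,"roll": 0}
    - {"hand": -1,"x": -0.006,"y": -0.38,"z": 0,"roll": 0}
    - {"hand": -1,"x": -0.008,"y": -0.46,"z": 0,"roll": 0}
    - {"hand": -1,"x": -0.01,"y": -0.54,"z": 0,"roll": 0}
    - {"hand": -1,"x": -0.011,"y": -0.62,"z": 0,"roll": 0}
    - {"hand": -1,"x": -0.013,"y": -0.7,"z": 0,"roll": 0}
    - {"hand": -1,"x": -0.014,"y": -0.78,"z": 0,"roll": 0}

```text
time: 12.07
tool_pos: [0.4255, -0.1162, 0.2286]
tcp_rot: [-0.155, -3.134, -0.002]
wrist_force: [0.4, -0.7, 0.1]
width: 0.999
grip_force: 0.0
```

Request:
servo_tool:
  targets:
    - {"hand": -1,"x": -0.001,"y": -0.08,"z": 0.01,"roll": 0}
    - {"hand": -1,"x": -0.002,"y": -0.16,"z": 0.02,"roll": 0}
    - {"hand": -1,"x": -0.004,"y": -0.24,"z": 0.04,"roll": 0}
    - {"hand": -1,"x": -0.005,"y": -0.32,"z": 0.06,"roll": 0}
    - {"hand": -1,"x": -0.006,"y": -0.36,"z": 0.064,"roll": 0}
    - {"hand": -1,"x": -0.006,"y": -0.39,"z": 0.064,"roll": 0}
    - {"hand": -1,"x": -0.006,"y": -0.39,"z": 0.064,"roll": 0}
    - {"hand": -1,"x": -0.006,"y": -0.39,"z": 0.064,"roll": 0}
    - {"hand": -1,"x": -0.006,"y": -0.39,"z": 0.064,"roll": 0}

```text
time: 12.82
tool_pos: [0.4111, -0.308, 0.1984]
tcp_rot: [-0.154, -3.137, -0.002]
wrist_force: [0.2, -0.0, -0.0]
width: 1.001
grip_force: 0.0
```

```bash
python3 go.py .4125,-.309,.20,84.6
python3 - <<'E'
from h import *
from workcell import *
s=bot.read_state()
I=read_camera('wrist')[:,:,::-1]; cv2.imwrite('pics/w2.png',I)
h=cv2.cvtColor(I,cv2.COLOR_BGR2HSV)
m=cv2.inRange(h,(5,150,120),(20,255,255)); n,l,st,c=cv2.connectedComponentsWithStats(m); print([(st[i].tolist(),c[i].round(1).tolist()) for i in range(1,n) if st[i][4]>60])
cv2.imwrite('pics/w2c.png',cv2.resize(I[120:320,180:380],(600,600),interpolation=cv2.INTER_CUBIC))
E
```

```text
t 12.82 pos [ 0.4111 -0.308   0.1984] yang 84.36 tilt [-0.0008  0.0015] w 1.001 g 0.0 F [ 0.2 -0.  -0. ] T [ 0.01 -0.03  0.01] q [-0.69 -0.04  1.94  0.    1.24 -2.16]
.4125,-.309,.20,84.6 -> xyz [-0.0029 -0.0018 -0.0033] roll -0.0013 rows 0.1 0.0
[([270, 169, 16, 39, 586], [277.6, 187.0]), ([488, 201, 16, 33, 312], [495.3, 218.6])]
```

View pics/w2c.png

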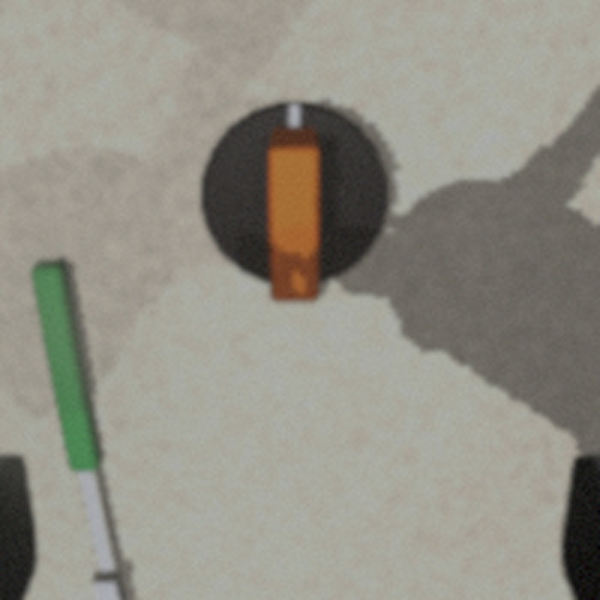

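The crop shows the cap's handle top centred near full-image pixel (278,194), aligned with the tool's x axis. The brush lies clear to the left.

```bash
python3 - <<'E'
from h import *
from workcell import bot
s=bot.read_state()
w=lambda x,y,z:wray(s,180+x/3-.33,120+y/3-.33,z)
a,b=w(294,147,.074),w(295,299,.074); d=a-b
print('c',(a+b)/2,'len',np.linalg.norm(d),'ang',np.degrees(np.arctan2(d[1],d[0])))
fl=[w(201,190,.036),w(389,190,.036)];print('flange',np.mean(fl,0),np.linalg.norm(fl[0]-fl[1]))
for q in((35,262),(65,262),(100,468),(70,470)):print('brush',w(*q,.015).round(3))
E
python3 go.py .4125,-.309,.0425,84.6
```

```text
c [ 0.41365678 -0.3095488   0.074     ] len 0.050541149772628156 ang 174.65957004569808
flange [ 0.41149297 -0.30934099  0.036     ] 0.0671500653698129
brush [ 0.435 -0.415  0.015]
brush [ 0.436 -0.403  0.015]
brush [ 0.529 -0.405  0.015]
brush [ 0.529 -0.419  0.015]
t 12.87 pos [ 0.4114 -0.3078  0.1987] yang 84.41 tilt [-0.0003  0.0009] w 1.001 g 0.0 F [ 0.1 -0.2 -0.4] T [-0.04  0.03  0.06] q [-0.69 -0.04  1.94  0.    1.24 -2.16]
.4125,-.309,.0425,84.6 -> xyz [-0.0026 -0.0024  0.3125] roll -0.0011 rows 3.7 0.0
```

Request:
servo_tool:
  targets:
    - {"hand": -1,"x": -0.003,"y": -0.003,"z": 0.03,"roll": -0.001}
    - {"hand": -1,"x": -0.003,"y": -0.003,"z": 0.1,"roll": -0.001}
    - {"hand": -1,"x": -0.003,"y": -0.003,"z": 0.17,"roll": -0.001}
    - {"hand": -1,"x": -0.003,"y": -0.003,"z": 0.23,"roll": -0.001}
    - {"hand": -1,"x": -0.003,"y": -0.003,"z": 0.27,"roll": -0.001}
    - {"hand": -1,"x": -0.003,"y": -0.003,"z": 0.295,"roll": -0.001}
    - {"hand": -1,"x": -0.003,"y": -0.003,"z": 0.306,"roll": -0.001}
    - {"hand": -1,"x": -0.003,"y": -0.003,"z": 0.31,"roll": -0.001}
    - {"hand": -1,"x": -0.003,"y": -0.003,"z": 0.31,"roll": -0.001}
    - {"hand": -1,"x": -0.003,"y": -0.003,"z": 0.31,"roll": -0.001}

```text
time: 13.7
tool_pos: [0.4137, -0.3112, 0.0453]
tcp_rot: [0.149, 3.136, -0.002]
wrist_force: [0.5, 0.0, 0.5]
width: 0.998
grip_force: 0.0
```

Request:
servo_tool:
  grip_force: 90
  targets:
    - {"hand": 1,"x": 0,"y": 0,"z": 0,"roll": 0}
    - {"hand": 1,"x": 0,"y": 0,"z": 0,"roll": 0}
    - {"hand": 1,"x": 0,"y": 0,"z": 0,"roll": 0}
    - {"hand": 1,"x": 0,"y": 0,"z": 0,"roll": 0}
    - {"hand": 1,"x": 0,"y": 0,"z": 0,"roll": 0}
    - {"hand": 1,"x": 0,"y": 0,"z": 0,"roll": 0}
    - {"hand": 1,"x": 0,"y": 0,"z": 0,"roll": 0}
    - {"hand": 1,"x": 0,"y": 0,"z": 0,"roll": 0}
    - {"hand": 1,"x": 0,"y": 0,"z": 0,"roll": 0}

```text
time: 14.45
tool_pos: [0.4125, -0.3108, 0.0439]
tcp_rot: [-0.15, -3.138, -0.0]
wrist_force: [1.8, 0.8, -0.2]
width: 0.003
grip_force: 0.0
```

```bash
python3 go.py .4125,-.309,.2,84.6
```

```text
t 14.45 pos [ 0.4125 -0.3108  0.0439] yang 84.51 tilt [-0.0002  0.0001] w 0.003 g 0.0 F [ 1.8  0.8 -0.2] T [-0.02  0.02 -0.01] q [-0.69  0.12  2.09 -0.    0.94 -2.17]
.4125,-.309,.2,84.6 -> xyz [ 0.0004  0.0036 -0.3122] roll -0.0005 rows 3.7 0.0
```

The gripper shut on nothing, so I'll look.

Run:
```python
from h import *
from workcell import *
I=read_camera('wrist')[:,:,::-1];S=read_camera('side')[:,:,::-1];T=read_camera('top')[:,:,::-1]
cv2.imwrite('pics/w3.png',I);cv2.imwrite('pics/s3.png',S);cv2.imwrite('pics/t3.png',T)
o=np.zeros((600,800,3),np.uint8)
o[:300,:400]=cv2.resize(I,(400,300)); o[:300,400:]=cv2.resize(S[210:360,210:410],(400,300)); o[300:,:400]=cv2.resize(T[190:310,330:490],(400,300))
cv2.imwrite('pics/m4.png',o)
```

```text
(no output)
```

View pics/m4.png

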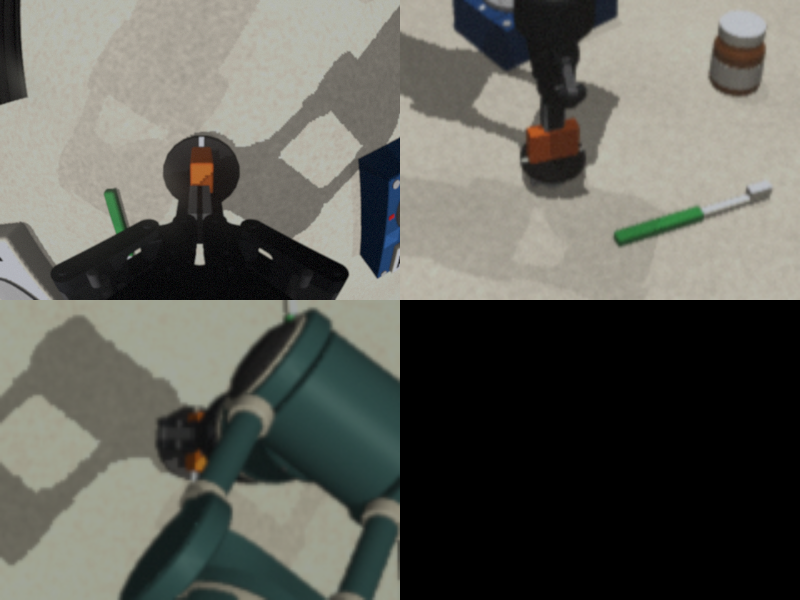

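The wrist view shows the fingers shut near the far end of the handle, at about (200,195), with the flange centred near (201,170). I'll measure where the cap is now relative to the TCP.

```bash
cat >> h.py <<'E'
def wproj(s,P):
    c=camera_info('wrist'); T=c['T_tool_cam']; M=R.from_rotvec(s['tcp_rot']).as_matrix()
    p=T[:3,:3].T@(M.T@(np.array(P)-s['tool_pos'])-T[:3,3]); r=np.hypot(p[0],p[1]); t=np.arctan2(r,p[2])
    return np.array([c['cx'],c['cy']])+c['fx']*t*p[:2]/r
E
python3 - <<'E'
from h import *
from workcell import bot
s=bot.read_state();p=s['tool_pos']
print('t',s['time'],p,s['width'],s['grip_force'])
k=400/560
print('tcp px',(wproj(s,p)*k).round(),'grasp px',(wproj(s,p+[0,0,.019])*k).round())
I=cv2.imread('pics/w3.png');h=cv2.cvtColor(I,cv2.COLOR_BGR2HSV)
m=cv2.inRange(h,(3,150,60),(20,255,255));n,l,st,c=cv2.connectedComponentsWithStats(m)
print([(st[i].tolist(),c[i].round(1).tolist()) for i in range(1,n) if st[i][4]>40])
# predicted if cap unmoved at (.413,-.3093) yaw -5.4
X=np.array([np.cos(-.094),np.sin(-.094),0]);Y=np.array([-X[1],X[0],0]);o=np.array([.413,-.3093,0])
print('pred handle top corners',[wproj(s,o+[0,0,.074]+a*X*.026+b*Y*.008).round().tolist() for a in(-1,1) for b in(-1,1)])
print('pred flange',[wproj(s,o+[0,0,.036]+d*.034).round().tolist() for d in(-X,Y,-Y)])
print('pred handle base',[wproj(s,o+[0,0,.036]-X*.026+b*Y*.008).round().tolist() for b in(-1,1)])
# grey profile along rows
for r in(230,240,250,260,270,280,300):print(r,[int(v) for v in I[r,240:325:5].sum(1)//3])
E
```

```text
t 14.6 [ 0.41253744 -0.31084429  0.04390702] 0.0013361991593950906 0.0
tcp px [200. 177.] grasp px [200. 188.]
[([265, 206, 35, 64, 1676], [282.4, 235.2])]
pred handle top corners [[266.0, 226.0], [299.0, 226.0], [268.0, 314.0], [297.0, 314.0]]
pred flange [[282.0, 190.0], [337.0, 243.0], [227.0, 243.0]]
pred handle base [[268.0, 203.0], [296.0, 203.0]]
230 [51, 53, 46, 38, 44, 52, 103, 100, 105, 100, 101, 100, 31, 35, 30, 32, 30]
240 [55, 50, 49, 37, 42, 43, 107, 107, 104, 110, 109, 95, 29, 22, 25, 30, 28]
250 [53, 48, 45, 40, 41, 37, 107, 102, 106, 76, 77, 76, 29, 23, 29, 32, 30]
260 [52, 49, 48, 42, 35, 45, 61, 56, 40, 57, 55, 72, 24, 23, 23, 27, 23]
270 [63, 49, 47, 45, 46, 55, 55, 44, 22, 54, 53, 42, 20, 27, 21, 26, 15]
280 [165, 172, 65, 40, 41, 53, 59, 43, 25, 52, 49, 33, 18, 28, 26, 104, 113]
300 [176, 152, 23, 29, 30, 47, 81, 59, 35, 80, 67, 36, 25, 25, 24, 176, 175]
```

The cap hasn't moved, since its predicted and observed pixels agree. The fingers appear to have closed through the handle without meeting any force. I'll open, check that the cap is still in place, and retry lower with a gentler grip.

Request:
servo_tool:
  grip_force: 30
  targets:
    - {"hand": -1,"x": 0,"y": 0,"z": 0,"roll": 0}
    - {"hand": -1,"x": 0,"y": 0,"z": 0,"roll": 0}
    - {"hand": -1,"x": 0,"y": 0,"z": 0,"roll": 0}
    - {"hand": -1,"x": 0,"y": 0,"z": 0,"roll": 0}
    - {"hand": -1,"x": 0,"y": 0,"z": 0,"roll": 0}
    - {"hand": -1,"x": 0,"y": 0,"z": 0,"roll": 0}
    - {"hand": -1,"x": 0,"y": 0,"z": 0,"roll": 0}

```text
time: 15.18
tool_pos: [0.4126, -0.3108, 0.044]
tcp_rot: [0.15, 3.138, -0.0]
wrist_force: [1.2, -0.5, 0.6]
width: 0.976
grip_force: 0.0
```

```bash
cat > cap.py <<'E'
from h import *
from workcell import *
import sys
s=bot.read_state();I=read_camera('wrist')[:,:,::-1];cv2.imwrite('pics/'+sys.argv[1]+'.png',I)
h=cv2.cvtColor(I,cv2.COLOR_BGR2HSV)
m=cv2.inRange(h,(3,150,60),(20,255,255));n,l,st,c=cv2.connectedComponentsWithStats(m)
print('orange',[(st[i].tolist(),c[i].round(1).tolist()) for i in range(1,n) if st[i][4]>100])
X=np.array([np.cos(-.094),np.sin(-.094),0]);Y=np.array([-X[1],X[0],0]);o=np.array([.413,-.3093,0])
print('pred top',[wproj(s,o+[0,0,.074]+a*X*.026+b*Y*.008).round().tolist() for a in(-1,1) for b in(-1,1)],'base',[wproj(s,o+[0,0,.036]-X*.026+b*Y*.008).round().tolist() for b in(-1,1)])
E
python3 go.py .413,-.3093,.041,84.6; python3 cap.py w4
```

```text
t 15.18 pos [ 0.4126 -0.3108  0.044 ] yang 84.51 tilt [ 0. -0.] w 0.976 g 0.0 F [ 1.2 -0.5  0.6] T [ 0.02  0.04 -0.02] q [-0.69  0.12  2.09  0.    0.94 -2.17]
.413,-.3093,.041,84.6 -> xyz [-0.0006  0.0031  0.0059] roll -0.0005 rows 0.1 0.0
orange [([265, 206, 35, 107, 3071], [282.2, 257.8])]
pred top [[266.0, 226.0], [299.0, 226.0], [268.0, 314.0], [297.0, 314.0]] base [[268.0, 203.0], [296.0, 203.0]]
```

Request:
servo_tool:
  grip_force: 25
  targets:
    - {"hand": -1,"x": -0.001,"y": 0.003,"z": 0.006,"roll": 0}
    - {"hand": 0,"x": -0.001,"y": 0.003,"z": 0.006,"roll": 0}
    - {"hand": 0.3,"x": -0.001,"y": 0.003,"z": 0.006,"roll": 0}
    - {"hand": 0.45,"x": -0.001,"y": 0.003,"z": 0.006,"roll": 0}
    - {"hand": 0.5,"x": -0.001,"y": 0.003,"z": 0.006,"roll": 0}
    - {"hand": 0.5,"x": -0.001,"y": 0.003,"z": 0.006,"roll": 0}
    - {"hand": 0.5,"x": -0.001,"y": 0.003,"z": 0.006,"roll": 0}

```text
time: 15.82
tool_pos: [0.4132, -0.3094, 0.041]
tcp_rot: [0.15, 3.138, -0.0]
wrist_force: [-0.3, -1.0, -1.0]
width: 0.252
grip_force: 0.0
```

Request:
servo_tool:
  targets:
    - {"hand": 0.54,"x": 0,"y": 0,"z": 0,"roll": 0}
    - {"hand": 0.58,"x": 0,"y": 0,"z": 0,"roll": 0}
    - {"hand": 0.62,"x": 0,"y": 0,"z": 0,"roll": 0}
    - {"hand": 0.66,"x": 0,"y": 0,"z": 0,"roll": 0}
    - {"hand": 0.7,"x": 0,"y": 0,"z": 0,"roll": 0}
    - {"hand": 0.7,"x": 0,"y": 0,"z": 0,"roll": 0}

```text
time: 16.32
tool_pos: [0.4132, -0.3095, 0.0411]
tcp_rot: [0.15, 3.138, -0.0]
wrist_force: [-0.8, -0.1, 1.1]
width: 0.162
grip_force: 24.4
```

```bash
python3 go.py; python3 cap.py w5
```

```text
t 16.32 pos [ 0.4132 -0.3095  0.0411] yang 84.52 tilt [ 0.0001 -0.0002] w 0.162 g 24.4 F [-0.8 -0.1  1.1] T [-0.02  0.02 -0.01] q [-0.69  0.12  2.09 -0.    0.93 -2.17]
orange [([262, 207, 35, 109, 3245], [279.3, 260.2])]
pred top [[263.0, 227.0], [297.0, 227.0], [265.0, 316.0], [295.0, 316.0]] base [[266.0, 203.0], [293.0, 203.0]]
```

Request:
servo_tool:
  grip_force: 40
  targets:
    - {"hand": 0.75,"x": 0,"y": 0,"z": 0,"roll": 0}
    - {"hand": 0.75,"x": 0,"y": 0,"z": 0,"roll": 0}
    - {"hand": 0.75,"x": 0,"y": 0,"z": 0,"roll": 0}

```text
time: 16.62
tool_pos: [0.4133, -0.3095, 0.0411]
tcp_rot: [0.15, 3.138, -0.0]
wrist_force: [-0.5, -0.3, 2.9]
width: 0.151
grip_force: 39.1
```

Request:
servo_tool:
  grip_force: 55
  targets:
    - {"hand": 0.75,"x": 0,"y": 0,"z": 0,"roll": 0}
    - {"hand": 0.75,"x": 0,"y": 0,"z": 0,"roll": 0}
    - {"hand": 0.75,"x": 0,"y": 0,"z": 0,"roll": 0}

```text
time: 16.87
tool_pos: [0.4133, -0.3095, 0.0412]
tcp_rot: [0.15, 3.138, -0.0]
wrist_force: [-1.4, 0.0, 3.5]
width: 0.136
grip_force: 49.2
```

Request:
servo_tool:
  grip_force: 45
  targets:
    - {"hand": 0.75,"x": 0,"y": 0,"z": -0.01,"roll": 0}
    - {"hand": 0.75,"x": 0,"y": 0,"z": -0.04,"roll": 0}
    - {"hand": 0.75,"x": 0,"y": 0,"z": -0.09,"roll": 0}
    - {"hand": 0.75,"x": 0,"y": 0,"z": -0.15,"roll": 0}
    - {"hand": 0.75,"x": 0,"y": 0,"z": -0.21,"roll": 0}
    - {"hand": 0.75,"x": 0,"y": 0,"z": -0.27,"roll": 0}
    - {"hand": 0.75,"x": 0,"y": 0,"z": -0.3,"roll": 0}
    - {"hand": 0.75,"x": 0,"y": 0,"z": -0.3,"roll": 0}
    - {"hand": 0.75,"x": 0,"y": 0,"z": -0.3,"roll": 0}

```text
time: 17.62
tool_pos: [0.4135, -0.3095, 0.1912]
tcp_rot: [0.15, 3.137, -0.001]
wrist_force: [-0.1, 0.5, -2.2]
width: 0.138
grip_force: 46.4
```

```bash
python3 go.py .455,-.155,.19,84.5; python3 cap.py w6
python3 - <<'E'
from h import *
# collar ellipse in top0
I=cv2.imread('pics/top0.png');h=cv2.cvtColor(I,cv2.COLOR_BGR2HSV)
m=cv2.inRange(h,(0,0,110),(180,60,255));x0,y0=294,225
mm=np.zeros_like(m);mm[y0-25:y0+25,x0-25:x0+25]=m[y0-25:y0+25,x0-25:x0+25]
n,l,st,c=cv2.connectedComponentsWithStats(mm);i=1+np.argmax(st[1:,4]);print(st[i])
cn=max(cv2.findContours((l==i).astype(np.uint8),0,1)[0],key=len);e=cv2.fitEllipse(cv2.convexHull(cn));print(e,ray('top',*e[0],.07))
E
```

```text
t 17.62 pos [ 0.4135 -0.3095  0.1912] yang 84.51 tilt [ 0.0011 -0.0007] w 0.138 g 46.4 F [-0.1  0.5 -2.2] T [-0.    0.03  0.01] q [-0.69 -0.03  1.95  0.    1.22 -2.17]
.455,-.155,.19,84.5 -> xyz [-0.0532  0.3155  0.0022] roll 0.0001 rows 3.8 0.0
orange [([493, 201, 16, 34, 341], [500.4, 219.2]), ([262, 207, 35, 108, 3010], [279.3, 258.2])]
pred top [[271.0, 166.0], [288.0, 166.0], [271.0, 220.0], [288.0, 220.0]] base [[272.0, 159.0], [287.0, 159.0]]
[276 206  37  37 777]
((294.139404296875, 224.1383056640625), (35.8670654296875, 36.35844421386719), 147.39137268066406) [ 0.46794127 -0.05344125  0.07      ]
```

Request:
servo_tool:
  targets:
    - {"hand": 0.75,"x": -0.008,"y": 0.05,"z": 0,"roll": -0.01}
    - {"hand": 0.75,"x": -0.02,"y": 0.12,"z": 0,"roll": -0.04}
    - {"hand": 0.75,"x": -0.033,"y": 0.19,"z": 0,"roll": -0.07}
    - {"hand": 0.75,"x": -0.044,"y": 0.25,"z": 0,"roll": -0.1}
    - {"hand": 0.75,"x": -0.05,"y": 0.295,"z": 0,"roll": -0.121}
    - {"hand": 0.75,"x": -0.053,"y": 0.315,"z": 0,"roll": -0.121}
    - {"hand": 0.75,"x": -0.053,"y": 0.315,"z": 0,"roll": -0.121}
    - {"hand": 0.75,"x": -0.053,"y": 0.315,"z": 0,"roll": -0.121}
    - {"hand": 0.75,"x": -0.053,"y": 0.315,"z": 0,"roll": -0.121}

```text
time: 18.42
tool_pos: [0.4539, -0.1558, 0.1898]
tcp_rot: [0.443, -3.108, -0.0]
wrist_force: [0.3, -0.1, -1.9]
width: 0.137
grip_force: 46.4
```

```bash
python3 go.py .4685,-.0545,.135,106.3
cat > mouth.py <<'E'
from h import *
from workcell import *
from scipy.optimize import minimize
import sys
s=bot.read_state();I=read_camera('wrist')[:,:,::-1];cv2.imwrite('pics/'+sys.argv[1]+'.png',I)
h=cv2.cvtColor(I,cv2.COLOR_BGR2HSV)
m=cv2.inRange(h,(0,0,105),(180,60,255))
uv=wproj(s,[.4685,-.054,.07]);print('pred mouth px',uv.round(1))
# collar: rim edge points = outward rays, strongest saturation change
H=h[:,:,1].astype(np.float32);H=cv2.GaussianBlur(H,(3,3),0)
def edge(c,lo,hi,n=72):
    P=[]
    for t in np.linspace(0,2*np.pi,n,endpoint=False):
        rr=np.linspace(lo,hi,60)
        q=np.array([wproj(s,[c[0]+r*np.cos(t),c[1]+r*np.sin(t),.07]) for r in rr],np.float32)
        v=cv2.remap(H,q[None,:,0].copy(),q[None,:,1].copy(),1)[0];g=v[4:]-v[:-4];k=np.argmax(g)
        if g[k]>40:P.append(wray(s,*q[k+2],.07)[:2])
    return np.array(P)
c=np.array([.4685,-.054])
for it in range(3):
    P=edge(c,.033,.049)
    f=lambda x:np.sum(np.abs(np.linalg.norm(P-x[:2],axis=1)-x[2]))
    r=minimize(f,[*c,.041],method='Nelder-Mead',options=dict(xatol=1e-5,fatol=1e-6));c=r.x[:2]
print('collar fit',r.x.round(4),len(P),'err',(r.fun/len(P)).round(5))
E
python3 mouth.py w7
```

```text
t 18.42 pos [ 0.4539 -0.1558  0.1898] yang 106.23 tilt [-0.002 -0.   ] w 0.137 g 46.4 F [ 0.3 -0.1 -1.9] T [ 0.    0.02 -0.02] q [-0.38 -0.1   2.02 -0.    1.23 -2.24]
.4685,-.0545,.135,106.3 -> xyz [-0.0849  0.1863  0.1096] roll -0.0004 rows 2.8 0.0
pred mouth px [372.1 234.7]Traceback (most recent call last):
  File "mouth.py", line 21, in <module>
    P=edge(c,.033,.049)
  File "mouth.py", line 15, in edge
    q=np.array([wproj(s,[c[0]+r*np.cos(t),c[1]+r*np.sin(t),.07]) for r in rr],np.float32)
                ~~~~~^^^^^^^^^^^^^^^^^^^^^^^^^^^^^^^^^^^^^^^^^^^
  File "h.py", line 17, in wproj
    c=camera_info('wrist'); T=c['T_tool_cam']; M=R.from_rotvec(s['tcp_rot']).as_matrix()
ValueError: time passes only in moves, steps and waits
```

```bash
sed -i "s/c=camera_info('wrist');/c=W;/" h.py; sed -i "s/^C=.*/&\nW=camera_info('wrist')/" h.py; python3 mouth.py w7
```

```text
pred mouth px [372.3 234.4]
collar fit [ 0.4686 -0.0555  0.0416] 60 err 0.00043
```

```bash
python3 go.py .4685,-.055,.135,106.3
```

```text
t 18.52 pos [ 0.4542 -0.1562  0.1905] yang 106.19 tilt [-0.0009 -0.0001] w 0.138 g 46.4 F [ 0.4 -0.4 -1.3] T [-0.05 -0.02 -0.01] q [-0.38 -0.1   2.02 -0.    1.23 -2.24]
.4685,-.055,.135,106.3 -> xyz [-0.084   0.1863  0.1108] roll -0.0006 rows 2.8 0.0
```

Request:
servo_tool:
  targets:
    - {"hand": 0.75,"x": -0.015,"y": 0.03,"z": 0,"roll": 0}
    - {"hand": 0.75,"x": -0.035,"y": 0.075,"z": 0.02,"roll": 0}
    - {"hand": 0.75,"x": -0.056,"y": 0.12,"z": 0.05,"roll": 0}
    - {"hand": 0.75,"x": -0.073,"y": 0.16,"z": 0.08,"roll": 0}
    - {"hand": 0.75,"x": -0.082,"y": 0.18,"z": 0.1,"roll": 0}
    - {"hand": 0.75,"x": -0.0845,"y": 0.185,"z": 0.11,"roll": 0}
    - {"hand": 0.75,"x": -0.0845,"y": 0.185,"z": 0.11,"roll": 0}
    - {"hand": 0.75,"x": -0.0845,"y": 0.185,"z": 0.11,"roll": 0}
    - {"hand": 0.75,"x": -0.0845,"y": 0.185,"z": 0.11,"roll": 0}

```text
time: 19.27
tool_pos: [0.47, -0.0558, 0.1368]
tcp_rot: [-0.443, 3.109, -0.002]
wrist_force: [0.5, -0.1, -0.1]
width: 0.137
grip_force: 46.4
```

```bash
python3 go.py .4685,-.055,.115,106.3; python3 mouth.py w8
```

```text
t 19.27 pos [ 0.47   -0.0558  0.1368] yang 106.23 tilt [ 0.0014 -0.0008] w 0.137 g 46.4 F [ 0.5 -0.1 -0.1] T [0.   0.02 0.02] q [-0.17 -0.07  2.09 -0.    1.12 -2.02]
.4685,-.055,.115,106.3 -> xyz [0.0025 0.0023 0.0437] roll -0.0004 rows 0.5 0.0
pred mouth px [282.3 210.5]
collar fit [ 0.4684 -0.0544  0.0409] 45 err 0.00039
```

Request:
servo_tool:
  targets:
    - {"hand": 0.75,"x": 0.0023,"y": 0.0027,"z": 0.01,"roll": 0}
    - {"hand": 0.75,"x": 0.0023,"y": 0.0027,"z": 0.025,"roll": 0}
    - {"hand": 0.75,"x": 0.0023,"y": 0.0027,"z": 0.037,"roll": 0}
    - {"hand": 0.75,"x": 0.0023,"y": 0.0027,"z": 0.045,"roll": 0}
    - {"hand": 0.75,"x": 0.0023,"y": 0.0027,"z": 0.052,"roll": 0}
    - {"hand": 0.75,"x": 0.0023,"y": 0.0027,"z": 0.058,"roll": 0}
    - {"hand": 0.75,"x": 0.0023,"y": 0.0027,"z": 0.062,"roll": 0}
    - {"hand": 0.75,"x": 0.0023,"y": 0.0027,"z": 0.062,"roll": 0}
    - {"hand": 0.75,"x": 0.0023,"y": 0.0027,"z": 0.062,"roll": 0}

```text
time: 20.07
tool_pos: [0.4678, -0.0535, 0.1049]
tcp_rot: [0.445, -3.11, -0.0]
wrist_force: [-0.1, -0.1, -2.9]
width: 0.14
grip_force: 46.4
```

```bash
python3 go.py .4684,-.0546,.095,106.3
```

```text
t 20.07 pos [ 0.4678 -0.0535  0.1049] yang 106.3 tilt [-0.0002  0.    ] w 0.14 g 46.4 F [-0.1 -0.1 -2.9] T [ 0.05 -0.01 -0.  ] q [-0.17 -0.04  2.13  0.    1.06 -2.02]
.4684,-.0546,.095,106.3 -> xyz [-0.0006 -0.0025  0.0198] roll 0.0 rows 0.2 0.0
```

Request:
servo_tool:
  targets:
    - {"hand": 0.75,"x": -0.0005,"y": -0.002,"z": 0.006,"roll": 0}
    - {"hand": 0.75,"x": -0.0005,"y": -0.002,"z": 0.012,"roll": 0}
    - {"hand": 0.75,"x": -0.0005,"y": -0.002,"z": 0.018,"roll": 0}
    - {"hand": 0.75,"x": -0.0005,"y": -0.002,"z": 0.024,"roll": 0}
    - {"hand": 0.75,"x": -0.0005,"y": -0.002,"z": 0.03,"roll": 0}
    - {"hand": 0.75,"x": -0.0005,"y": -0.002,"z": 0.03,"roll": 0}
    - {"hand": 0.75,"x": -0.0005,"y": -0.002,"z": 0.03,"roll": 0}

```text
time: 20.65
tool_pos: [0.4689, -0.0546, 0.0906]
tcp_rot: [-0.445, 3.109, -0.001]
wrist_force: [-1.3, -0.4, 5.4]
width: 0.14
grip_force: 49.8
```

```bash
python3 go.py .4684,-.0546,.083,106.3; python3 cap.py w9|head -1
```

```text
t 20.65 pos [ 0.4689 -0.0546  0.0906] yang 106.3 tilt [ 0.001  -0.0003] w 0.14 g 49.8 F [-1.3 -0.4  5.4] T [-0.05  0.18  0.01] q [-0.17 -0.03  2.14 -0.    1.03 -2.02]
.4684,-.0546,.083,106.3 -> xyz [0.001  0.0002 0.0152] roll -0.0 rows 0.2 0.0
orange [([262, 207, 35, 109, 3091], [279.3, 258.8])]
```

Request:
servo_tool:
  targets:
    - {"hand": 0.75,"x": 0.001,"y": 0,"z": 0.005,"roll": 0}
    - {"hand": 0.75,"x": 0.001,"y": 0,"z": 0.01,"roll": 0}
    - {"hand": 0.75,"x": 0.001,"y": 0,"z": 0.014,"roll": 0}
    - {"hand": 0.75,"x": 0.001,"y": 0,"z": 0.016,"roll": 0}
    - {"hand": 0.75,"x": 0.001,"y": 0,"z": 0.016,"roll": 0}
    - {"hand": 0.75,"x": 0.001,"y": 0,"z": 0.016,"roll": 0}

```text
time: 21.2
tool_pos: [0.4692, -0.0548, 0.0837]
tcp_rot: [-0.445, 3.107, -0.001]
wrist_force: [-1.8, 0.3, 10.0]
width: 0.142
grip_force: 51.7
```

```bash
python3 go.py .4684,-.0546,.083,106.3; python3 cap.py w10|head -1
```

```text
t 21.2 pos [ 0.4692 -0.0548  0.0837] yang 106.29 tilt [ 0.0026 -0.0004] w 0.142 g 51.7 F [-1.8  0.3 10. ] T [0.01 0.31 0.01] q [-0.17 -0.02  2.15  0.    1.01 -2.02]
.4684,-.0546,.083,106.3 -> xyz [0.0014 0.0008 0.0013] roll -0.0001 rows 0.0 0.0
orange [([262, 206, 35, 110, 3105], [279.4, 258.6])]
```

Request:
servo_tool:
  targets:
    - {"hand": 0.75,"x": 0.001,"y": 0,"z": 0,"roll": 0.02}
    - {"hand": 0.75,"x": 0.001,"y": 0,"z": 0,"roll": 0.045}
    - {"hand": 0.75,"x": 0.001,"y": 0,"z": 0,"roll": 0.07}
    - {"hand": 0.75,"x": 0.001,"y": 0,"z": 0,"roll": 0.095}
    - {"hand": 0.75,"x": 0.001,"y": 0,"z": 0,"roll": 0.12}
    - {"hand": 0.75,"x": 0.001,"y": 0,"z": 0,"roll": 0.145}
    - {"hand": 0.75,"x": 0.001,"y": 0,"z": 0,"roll": 0.17}
    - {"hand": 0.75,"x": 0.001,"y": 0,"z": 0,"roll": 0.195}
    - {"hand": 0.75,"x": 0.001,"y": 0,"z": 0,"roll": 0.22}
    - {"hand": 0.75,"x": 0.001,"y": 0,"z": 0,"roll": 0.22}

```text
time: 22.08
tool_pos: [0.4698, -0.055, 0.0842]
tcp_rot: [0.638, 3.071, 0.0]
wrist_force: [-0.6, -0.1, 8.7]
width: 0.139
grip_force: 51.6
```

```bash
python3 go.py .4684,-.0546,.083,21.3; python3 cap.py w11|head -1
```

```text
t 22.08 pos [ 0.4698 -0.055   0.0842] yang 66.51 tilt [ 0.0049 -0.0008] w 0.139 g 51.6 F [-0.6 -0.1  8.7] T [0.01 0.05 0.08] q [-0.17 -0.02  2.15  0.    1.01 -1.33]
.4684,-.0546,.083,21.3 -> xyz [ 0.0029 -0.0003  0.0024] roll 0.2512 rows 0.0 6.3
orange [([262, 207, 35, 109, 3079], [279.1, 258.7])]
```

Request:
servo_tool:
  targets:
    - {"hand": 0.75,"x": 0.001,"y": 0,"z": 0.001,"roll": 0.025}
    - {"hand": 0.75,"x": 0.002,"y": 0,"z": 0.001,"roll": 0.05}
    - {"hand": 0.75,"x": 0.002,"y": 0,"z": 0.001,"roll": 0.075}
    - {"hand": 0.75,"x": 0.002,"y": 0,"z": 0.001,"roll": 0.1}
    - {"hand": 0.75,"x": 0.002,"y": 0,"z": 0.001,"roll": 0.125}
    - {"hand": 0.75,"x": 0.002,"y": 0,"z": 0.001,"roll": 0.15}
    - {"hand": 0.75,"x": 0.002,"y": 0,"z": 0.001,"roll": 0.175}
    - {"hand": 0.75,"x": 0.002,"y": 0,"z": 0.001,"roll": 0.2}
    - {"hand": 0.75,"x": 0.002,"y": 0,"z": 0.001,"roll": 0.22}
    - {"hand": 0.75,"x": 0.002,"y": 0,"z": 0.001,"roll": 0.22}

```text
time: 22.97
tool_pos: [0.469, -0.0547, 0.0838]
tcp_rot: [1.64, 2.674, 0.003]
wrist_force: [0.8, 0.7, 9.9]
width: 0.136
grip_force: 51.7
```

```bash
python3 go.py .4684,-.0546,.083,21.3; python3 cap.py w12|head -1
```

```text
t 22.97 pos [ 0.469  -0.0547  0.0838] yang 26.95 tilt [ 0.0052 -0.0008] w 0.136 g 51.7 F [0.8 0.7 9.9] T [0.04 0.04 0.07] q [-0.17 -0.02  2.15  0.    1.01 -0.64]
.4684,-.0546,.083,21.3 -> xyz [ 0.0007 -0.001   0.0015] roll 0.0314 rows 0.0 0.8
orange [([262, 206, 35, 110, 3114], [279.2, 258.5])]
```

Request:
servo_tool:
  targets:
    - {"hand": 0.75,"x": 0,"y": 0,"z": 0,"roll": 0.01}
    - {"hand": 0.75,"x": 0,"y": 0,"z": 0,"roll": 0.02}
    - {"hand": 0.75,"x": 0,"y": 0,"z": 0,"roll": 0.03}
    - {"hand": 0.75,"x": 0,"y": 0,"z": 0,"roll": 0.035}
    - {"hand": 0.75,"x": 0,"y": 0,"z": 0,"roll": 0.035}
    - {"hand": 0.75,"x": 0,"y": 0,"z": 0,"roll": 0.035}

```text
time: 23.52
tool_pos: [0.4691, -0.0547, 0.0838]
tcp_rot: [1.781, 2.582, 0.004]
wrist_force: [0.0, -0.3, 9.4]
width: 0.14
grip_force: 51.6
```

```bash
python3 go.py .4684,-.0546,.083,21.3
```

```text
t 23.52 pos [ 0.4691 -0.0547  0.0838] yang 20.8 tilt [ 0.0054 -0.0008] w 0.14 g 51.6 F [ 0.  -0.3  9.4] T [ 0.02 -0.05  0.13] q [-0.17 -0.02  2.15  0.    1.01 -0.53]
.4684,-.0546,.083,21.3 -> xyz [ 0.0007 -0.0013  0.0016] roll -0.0028 rows 0.0 0.1
```

Request:
servo_tool:
  targets:
    - {"hand": 0.75,"x": 0,"y": 0,"z": 0,"roll": 0.005}
    - {"hand": 0.75,"x": 0,"y": 0,"z": 0,"roll": 0.01}
    - {"hand": 0.75,"x": 0,"y": 0,"z": 0,"roll": 0.01}
    - {"hand": 0.75,"x": 0,"y": 0,"z": 0,"roll": 0.01}

```text
time: 23.85
tool_pos: [0.4693, -0.0547, 0.0838]
tcp_rot: [1.821, 2.554, 0.004]
wrist_force: [-0.2, -0.8, 9.9]
width: 0.136
grip_force: 51.6
```

```bash
python3 go.py .4684,-.0546,.083,21.3;python3 cap.py w13|head -1
```

```text
t 23.85 pos [ 0.4693 -0.0547  0.0838] yang 19.02 tilt [ 0.0058 -0.0009] w 0.136 g 51.6 F [-0.2 -0.8  9.9] T [ 0.06 -0.16  0.21] q [-0.17 -0.02  2.15  0.    1.01 -0.5 ]
.4684,-.0546,.083,21.3 -> xyz [ 0.0008 -0.0017  0.0016] roll -0.0127 rows 0.0 0.3
orange [([261, 206, 35, 110, 3109], [278.7, 258.4])]
```

Request:
servo_tool:
  targets:
    - {"hand": 0.75,"x": 0,"y": 0,"z": 0.001,"roll": 0.006}
    - {"hand": 0.75,"x": 0,"y": 0,"z": 0.002,"roll": 0.012}
    - {"hand": 0.75,"x": 0,"y": 0,"z": 0.003,"roll": 0.012}
    - {"hand": 0.75,"x": 0,"y": 0,"z": 0.004,"roll": 0.012}
    - {"hand": 0.75,"x": 0,"y": 0,"z": 0.004,"roll": 0.012}

```text
time: 24.32
tool_pos: [0.4703, -0.0548, 0.0835]
tcp_rot: [1.867, 2.518, 0.005]
wrist_force: [-2.1, 0.8, 18.0]
width: 0.138
grip_force: 55.3
```

```bash
python3 go.py .4684,-.0546,.083,21.3;python3 cap.py w14|head -1
```

```text
t 24.32 pos [ 0.4703 -0.0548  0.0835] yang 16.9 tilt [ 0.0074 -0.0012] w 0.138 g 55.3 F [-2.1  0.8 18. ] T [0.17 0.33 0.37] q [-0.17 -0.02  2.15  0.    1.01 -0.46]
.4684,-.0546,.083,21.3 -> xyz [ 0.0014 -0.0035  0.0009] roll -0.0245 rows 0.0 0.6
orange [([259, 205, 37, 111, 3110], [278.0, 257.9])]
```

Request:
servo_tool:
  targets:
    - {"hand": 0.75,"x": 0.002,"y": 0,"z": 0.001,"roll": 0}
    - {"hand": 0.75,"x": 0.002,"y": 0,"z": 0.001,"roll": 0}
    - {"hand": 0.75,"x": 0.002,"y": 0,"z": 0.001,"roll": 0}
    - {"hand": 0.75,"x": 0.002,"y": 0,"z": 0.001,"roll": 0}
    - {"hand": 0.75,"x": 0.002,"y": 0,"z": 0.001,"roll": 0}
    - {"hand": 0.75,"x": 0.002,"y": 0,"z": 0.001,"roll": 0}

```text
time: 24.87
tool_pos: [0.4703, -0.0543, 0.0833]
tcp_rot: [1.866, 2.518, 0.005]
wrist_force: [-1.5, -0.2, 17.4]
width: 0.139
grip_force: 55.4
```

```bash
python3 go.py;python3 cap.py w15|head -1
python3 - <<'E'
from h import *
from workcell import bot
for f in('w12','w13','w15'):
    h=cv2.cvtColor(cv2.imread(f'pics/{f}.png'),cv2.COLOR_BGR2HSV);m=cv2.inRange(h,(3,150,60),(20,255,255))
    P=[]
    for r in range(232,300,2):
        x=np.nonzero(m[r,240:320])[0]
        if len(x)>20:P.append((r,240+x.min(),240+x.max()))
    P=np.array(P);print(f,'left slope',np.polyfit(P[:,0],P[:,1],1)[0].round(3),'right',np.polyfit(P[:,0],P[:,2],1)[0].round(3))
E
```

```text
t 24.87 pos [ 0.4703 -0.0543  0.0833] yang 16.91 tilt [ 0.0081 -0.0021] w 0.139 g 55.4 F [-1.5 -0.2 17.4] T [-0.04  0.29  0.42] q [-0.17 -0.02  2.15 -0.    1.01 -0.46]
orange [([259, 206, 36, 111, 3097], [278.0, 258.3])]
w12 left slope 0.104 right -0.099
w13 left slope 0.123 right -0.073
w15 left slope 0.149 right -0.048
```

```bash
python3 -c "
from workcell import ticket
print(ticket.finish_job())"
```

```text
the job is handed in; nothing more can be done
None
```

The job is handed in; the result wasn't reported. By my readings, the scanner read the tag and is back on its mat, and the cap is turned to its stop and held down flush at about 17 N, still gripped.

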